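Set the tube mixer's click timer four clicks on and start it

ROBOT

A 6-joint arm with a two-finger parallel gripper is mounted at the origin on the work surface. World frame = base frame: x ahead of the robot, y to its left, z up, the work surface at z = 0. Lengths are in m, angles in rad, forces in N, time in s.
With the tool pointing down it reaches from about 0.375 to 0.9 m from the base axis. Payload 3.1 kg.
Tool frame: the origin (TCP) lies between the finger pads; the fingertips stand 8 mm ahead of it and the grasp point (between the pads) lies 11 mm behind it; z points along the fingers, y is the line along which they close (so a half turn about z gives the same grasp; the last joint's range is limited). The gripper opens to 87 mm and grips with 3 to 60 N. Pads are 19 mm wide; open, the fingers measure 117 mm over their backs; the gripper's body (75 mm by 190 mm) begins 51 mm behind the grasp point.
Start: joints at [-1.304, 0.527, 1.433, -0, 1.181, -0.178], TCP at [0.269, -0.564, 0.231] pointing down, gripper open.
Joint ranges: [-3.08, 3.08], [-0.75, 2.2], [0.22, 2.44], [-1.43, 4.57], [0, 2.65], [-2.85, 2.85]. Speed limits (rad/s): [2.79, 2.79, 3.14, 3.14, 3.14, 3.14].

INTERFACE

Orientations are given as a unit quaternion [x, y, z, w].
In Python, from rig import robot, vision, job gives the robot as it stands.
- The arm moves only by the shell command python3 -m handwheel 'ROWS' [OPENING] [FORCE]. ROWS is JSON, a list of rows, each a list of 4 numbers: the shift along the tool's x, y, z as a fraction of full scale, then the turn about the tool's z as a fraction of full scale. A call has 1 to 20 rows; each row is the pose to reach, as a shift and turn from the pose commanded when the call began, along the tool's axes at that moment, turning the shorter way round; what a row does not reach only later rows make up. Full scale, the value 1, is 300 mm for a shift and 2 pi rad for a turn. A row lasts 1/12 s, in which the tool goes at most 41.7 mm and 7.16 degrees, less where a joint would pass 70% of its speed; a pose out of reach is approached as far as the arm can. A call with a number of a shift or a turn outside -1 to 1 is refused whole. A call with a gripper value outside its range is refused whole. OPENING is the opening in per cent of the stroke, from 0 (shut) to 100 (fully open), set as the call begins (- or left out, the last holds). The fingers move at their own pace and stop on an object; FORCE is the grip in N (left out, the last holds). Time passes only in rows, so rows that repeat a pose let the fingers close. It gives the time, the measured TCP pose, the force, the opening and the grip force at its end, in the units of the state.
- robot.get_obs(): the state, without advancing time (a new reading comes with each control period).
- vision.camera(name): name is "scene" or "top" or "wrist"; returns a dict with "frame" (480x640x3 uint8, red, green, blue), "K" (3x3 intrinsics, pixels), "k1" (the pictures are not rectified: a ray, as slopes to the right and down, at radius r is drawn at 1 + k1 r^2 times it, then the intrinsics apply), "cam_to_world" (4x4, takes a point from camera to world coordinates); the wrist camera has in their place "hand_eye" (4x4, takes a point from camera to tool coordinates, whose origin is the TCP and whose axes are the flange's). Camera axes: x right, y down, z forward; pixel columns grow to the right and rows downward; lengths in m; the calibration is good to about 2 mm. A picture is of the moment at which its call begins: read the wrist's pose just before it. There is no depth.
- job.hand_in(): hands the job in; it is judged then, once.
Trained networks look in the newest picture that a camera, given by its name, has taken for a name from the list of things; names that differ only in an ending like _2 or _b are one class to them, and where a whole thing is asked for, a point or a joint stands for the part that bears it (a point fixed in the world has none). Each returns a list of dicts, best first, with "conf" (0 to 1); they miss things now and then, are a little off and sometimes report something else, mostly with a low value. They report only what shows in the picture. A call takes as long as a camera call.
- vision.look_for(camera, label): "point" ([row, column] in pixels, amid what is visible of it).
- vision.outline_of(camera, label): "mask" (480x640 bool, what is visible of it) and "point" ([row, column] in pixels, amid what is visible of it).
The state is a dict: "time": time; "q": joint angles; "joint_velocities": joint speeds; "joint_torque": joint torques, N m; "position": TCP position; "tool_rot": TCP orientation; "ft_force": force on the tool from outside, world axes, zero at the start; "moment": the same for the moment, N m; "grip_width": finger opening in m; "grip_force": force on a finger pad.
Only numpy, scipy, OpenCV 4.12 (cv2) and the standard library are available. Lean on these libraries where they do the work, as an engineer would, in place of code of your own. Each camera call takes 0.05 s, during which the arm holds its last target. There are 200 camera calls.

TASK

With closed fingertips, push the bar of the tube mixer's timer dial round clockwise by exactly four clicks from where it stands, gently, and do not turn it past the fourth click; let it sit in its click stop. Then press the green start button all the way down and let it come back up. Only push and press: pinch and lift nothing, do not press the red button, and leave the tubes and everything else on the table where it is.

Things in the scene. Friction and masses are not known exactly. Their poses are not given: they have to be found in the camera images.
- mixer: white tube mixer fixed to the table, 260 mm (x) by 360 mm (y) footprint, deck 80 mm above the table; origin at the centre of its underside. Near half of the deck (its -x side) is the control strip: from its +y end to its -y end the timer dial, green button, red button. Far half: black rollers with capped tubes lying on them, up to 111 mm above the table, all at mixer x > 10 mm. The mixer can stand turned about the vertical.
- timer (a joint): angle of the timer dial (rad), growing clockwise seen from above. Click stops every 0.5236 rad (30 degrees), at 0, 0.5236, ... 5.236; end stops at both ends. It starts resting in one of the first four stops (0 to 1.571). Between stops it resists: pushing at 28 mm from the axis needs about 2 to 4 N to leave a stop, then near half-way to the next stop the resistance vanishes and the dial snaps forward by itself into the next stop (the felt click) and stays there.
- timer_axis (a point): point on the dial's vertical axis at the top face of its bar, 123 mm above the table. The dial is a grey disc 76 mm in diameter, top face 99 mm above the table; across it through the axis stands a black bar 74 mm long, 12 mm thick, rising 24 mm above the disc (top 123 mm above the table). The dial only turns; it cannot be lifted or pressed.
- timer_pointer (a point): middle of the pointer end of the bar (end marked with an orange line), at the bar's top face, 37 mm from the axis: the bar lies along the line through this point and timer_axis. The opposite end is the same shape.
- start_top (a point): centre of the top face of the green start button, 28 mm in diameter, facing up, in a grey housing on the mixer deck
- start (a joint): travel of the green start button (m): 0 up, 0.006 fully down; a spring returns it, fully down takes 5 N
- stop_top (a point): centre of the top face of the red stop button, same shape as the green one, 85 mm from it; leave alone
- stop (a joint): travel of the red stop button (m), 0 up, 0.006 down; leave alone
- tube1_center (a point): capped sample tube, 13 mm diameter (cap 16 mm), 75 mm tall, loose in the black rack; this point is at its centre; bystander, leave alone
- tube2_center (a point): capped sample tube, 13 mm diameter (cap 16 mm), 75 mm tall, loose in the black rack; this point is at its centre; bystander, leave alone
- tube3_center (a point): capped sample tube, 13 mm diameter (cap 16 mm), 75 mm tall, loose in the black rack; this point is at its centre; bystander, leave alone
- rack: black tube rack 100 x 66 x 40 mm, fixed to the table, origin under its centre; the tubes in it stand up to 83 mm above the table; bystander
- foam_rack: loose white foam tube rack 170 x 150 x 28 mm with a row of purple-capped tubes up to 91 mm high; origin under its centre; bystander, leave alone
- cup_center (a point): loose sample jar with orange lid, 60 mm diameter, 70 mm tall, point at its centre; bystander, leave alone
- tape: loose roll of white tape, 80 mm diameter, 25 mm tall, lying flat, origin under its centre; bystander, leave alone
- pen: loose blue marker, 130 x 14 x 14 mm, lying along its x axis on the mixer deck just in front of the rollers, origin under its centre; bystander, leave alone

How it is judged:
By the outcome, as a careful person would: the job done as asked, in the order asked, and still so for the second after the job is handed in, with the robot touching nothing.
It also fails if it takes over 54 s, if anything falls off the work surface, if the arm or the gripper's body presses on something with over 40 N, if the wrist force passes 120 N, or if a joint passes its speed limit or range.

## Working session

There is one attempt and no reset: what is moved stays moved. The work goes in short steps, Python scripts to look and compute and a shell command to move; the robot and the scene stay as the last step left them, time stands still between calls to the robot, and variables do not carry over. Pictures are saved under pics/ and viewed, at most 10 in all, crops included, and the job is handed in when it is done.

```bash
mkdir -p pics
cat > h.py <<'E'
import numpy as np, cv2
from scipy.spatial.transform import Rotation as R
from rig import robot, vision, job
def pose(o):
    T=np.eye(4);T[:3,:3]=R.from_quat(o["tool_rot"]).as_matrix();T[:3,3]=o["position"];return T
def snap(n):
    o=robot.get_obs();c=vision.camera(n)
    c["T"]=c["cam_to_world"] if "cam_to_world" in c else pose(o)@c["hand_eye"]
    c["T"]=np.array(c["T"]);return c
def to_world(c,rc,z):
    d=np.array([c["k1"],0,0,0,0],float)
    p=cv2.undistortPoints(np.array([[[rc[1],rc[0]]]],float),np.array(c["K"]),d)[0,0]
    v=c["T"][:3,:3]@np.array([p[0],p[1],1]);t=c["T"][:3,3]
    return t+v*(z-t[2])/v[2]
E
python3 - <<'E'
from h import *
print(robot.get_obs())
for n in ["top","scene"]:
    c=snap(n); cv2.imwrite(f"pics/{n}0.png",c["frame"][:,:,::-1])
    print(n,c["T"][:3,3])
    for l,z in [("timer_axis",.123),("timer_pointer",.123),("start_top",.1),("stop_top",.1),("timer",.11),("pen",.087),("mixer",.08)]:
        for r in vision.look_for(n,l)[:2]: print(l,r["conf"],np.round(r["point"]),to_world(c,r["point"],z).round(4))
E
```

```text
{'time': 0.0, 'q': array([-1.30452438e+00,  5.28493491e-01,  1.43390459e+00,  2.81656278e-05,
        1.18139353e+00, -1.78470891e-01]), 'joint_velocities': array([ 2.87260950e-04,  4.49502201e-04,  1.15718927e-03, -5.45081919e-04,
       -6.87068170e-04,  2.55942654e-05]), 'joint_torque': array([ 3.93608170e-04, -4.40040565e+01, -1.76592082e+01,  6.33374671e-02,
        5.82530466e-02, -1.66515920e-04]), 'position': array([ 0.26874951, -0.56347405,  0.2295541 ]), 'tool_rot': array([ 9.75377785e-01,  2.20537907e-01, -3.52422303e-05, -1.09899367e-03]), 'ft_force': array([-0.01056212, -0.65261487,  0.48822581]), 'moment': array([-0.00536787,  0.00492995,  0.07209332]), 'grip_force': 0.0, 'grip_width': 0.08710145250612661}
top [ 0.17559379 -0.00239293  1.60428383]
timer_axis 0.74 [232. 274.] [0.4852 0.118  0.123 ]
timer_pointer 0.6 [230. 276.] [0.4914 0.1132 0.123 ]
start_top 0.59 [238. 311.] [0.4688 0.0144 0.1   ]
stop_top 0.47 [245. 342.] [ 0.4473 -0.0719  0.1   ]
timer 0.79 [226. 274.] [0.5035 0.1184 0.11  ]
pen 0.78 [222. 326.] [ 0.5169 -0.0289  0.087 ]
mixer 0.77 [218. 305.] [0.5326 0.0305 0.08  ]
mixer 0.6 [197. 168.] [0.6029 0.4261 0.08  ]
scene [1.16690193 0.18449167 0.97094776]
timer_axis 0.71 [272. 379.] [0.5025 0.1226 0.123 ]
timer_pointer 0.67 [275. 378.] [0.5121 0.1219 0.123 ]
start_top 0.67 [275. 380.] [0.4937 0.1252 0.1   ]
start_top 0.56 [255. 330.] [0.4636 0.0091 0.1   ]
pen 0.57 [272. 309.] [ 0.5129 -0.0279  0.087 ]
mixer 0.96 [302. 334.] [0.5714 0.0436 0.08  ]
mixer 0.38 [197. 179.] [ 0.3557 -0.4114  0.08  ]
```

Run:
```python
import cv2
a=cv2.imread("pics/top0.png")[150:300,220:420];b=cv2.imread("pics/scene0.png")[200:350,250:450]
cv2.imwrite("pics/v1.png",cv2.vconcat([cv2.resize(x,(400,300),interpolation=3) for x in (a,b)]))
from h import *
o=robot.get_obs();T=pose(o)
d=T[:3,:3].T@(np.array([.44,.07,.33])-T[:3,3]);print(d/.3, T[:3,:3].round(3))
print(vision.camera("wrist")["hand_eye"])
```

```text
[ 1.42425843 -1.66275725 -0.3314721 ] [[ 0.903  0.43   0.   ]
 [ 0.43  -0.903 -0.   ]
 [ 0.     0.    -1.   ]]
[[-7.73957119e-04 -9.54191222e-01 -2.99196446e-01  8.22671462e-02]
 [ 9.99999628e-01 -6.24859128e-04 -5.93996816e-04  8.36726331e-05]
 [ 3.79830917e-04 -2.99196794e-01  9.54191351e-01 -1.54844984e-01]
 [ 0.00000000e+00  0.00000000e+00  0.00000000e+00  1.00000000e+00]]
```

View pics/v1.png

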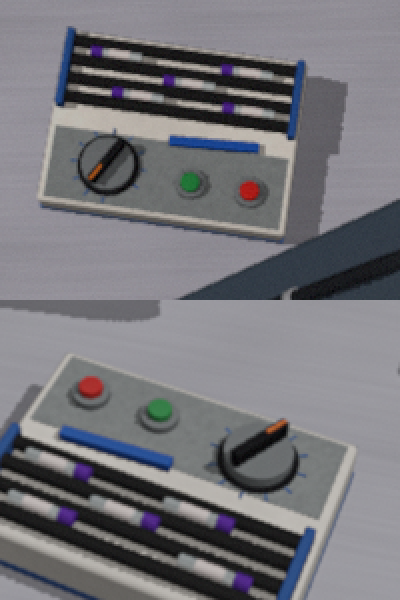

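```bash
python3 -m handwheel '[[0.77,-0.8,-0.33,0],[0.77,-0.8,-0.33,0],[0.77,-0.8,-0.33,0],[0.77,-0.8,-0.33,0],[0.77,-0.8,-0.33,0],[0.77,-0.8,-0.33,0],[0.77,-0.8,-0.33,0],[0.77,-0.8,-0.33,0],[0.77,-0.8,-0.33,0],[0.77,-0.8,-0.33,0]]' 0
python3 -m handwheel '[[0.77,-0.8,0,-0.2],[0.77,-0.8,0,-0.2],[0.77,-0.8,0,-0.2],[0.77,-0.8,0,-0.2],[0.77,-0.8,0,-0.2],[0.77,-0.8,0,-0.2],[0.77,-0.8,0,-0.2],[0.77,-0.8,0,-0.2],[0.77,-0.8,0,-0.2],[0.77,-0.8,0,-0.2],[0.77,-0.8,0,-0.2],[0.77,-0.8,0,-0.2]]' 0
cat > look.py <<'E'
import sys
from h import *
c=snap("wrist"); cv2.imwrite(f"pics/{sys.argv[1]}.png",c["frame"][:,:,::-1])
o=robot.get_obs();print(o["time"],o["position"],o["q"].round(3),o["grip_width"])
for l,z in [("timer_axis",.123),("timer_pointer",.123),("start_top",.1),("stop_top",.1)]:
    for r in vision.look_for("wrist",l)[:2]: print(l,r["conf"],np.round(r["point"]),to_world(c,r["point"],z).round(4))
E
python3 look.py w1
```

```text
time: 1.68
position: [0.375, -0.245, 0.3311]
tool_rot: [0.975, 0.223, 0.001, 0.001]
ft_force: [0.3, 0.3, -1.0]
grip_width: 0.0284
grip_force: 0.0
time: 2.68
position: [0.4798, 0.0673, 0.3291]
tool_rot: [0.661, 0.751, -0.0, -0.0]
ft_force: [0.3, 1.0, 0.1]
grip_width: 0.0004
grip_force: 0.0
2.7333 [0.47969762 0.06709324 0.32925502] [-0.092  0.221  1.64  -0.     1.282 -0.219] 0.0004610871513443387
timer_axis 0.77 [142. 344.] [0.4892 0.1214 0.123 ]
timer_pointer 0.96 [140. 348.] [0.492  0.1234 0.123 ]
timer_pointer 0.22 [174. 391.] [0.5324 0.0997 0.123 ]
start_top 0.72 [258. 296.] [0.4594 0.0054 0.1   ]
stop_top 0.3 [255. 296.] [0.46   0.0086 0.1   ]
```

View pics/w1.png

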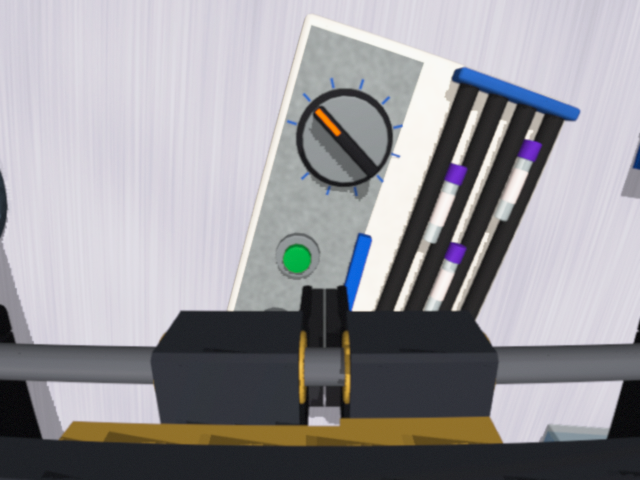

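```bash
cat > pt.py <<'E'
from h import *
def show(c,pts):
    P={k:to_world(c,(v,u),z) for k,(u,v,z) in pts.items()}
    for k in P: print(k,P[k].round(4))
    if "p" in P and "t" in P:
        d=P["p"]-P["t"];print("len",np.hypot(*d[:2]),"ang",np.degrees(np.arctan2(d[1],d[0])),"mid",(P["p"]+P["t"])/2)
    return P
E
python3 - <<'E'
from pt import *
c=snap("wrist");f=c["frame"][70:210,270:420]
cv2.imwrite("pics/crop1.png",cv2.resize(f[:,:,::-1],None,fx=4,fy=4,interpolation=cv2.INTER_CUBIC))
show(c,dict(p=(318,111,.123),t=(373,172,.123),disc=(344,138,.099),g=(297,259,.1)))
E
```

```text
p [0.4643 0.1433 0.123 ]
t [0.5168 0.0997 0.123 ]
disc [0.4897 0.1229 0.099 ]
g [0.4609 0.0048 0.1   ]
len 0.06821549455650108 ang 140.21171485196408 mid [0.49054219 0.12148853 0.123     ]
```

View pics/crop1.png

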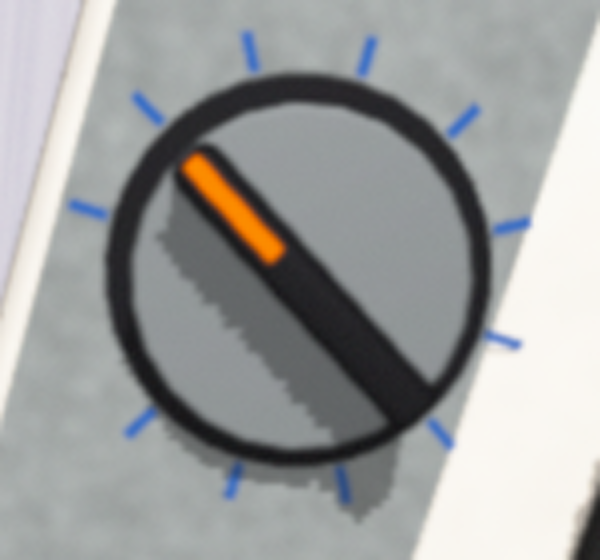

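```bash
python3 -m handwheel '[[0.178,-0.075,0.1,-0.119],[0.178,-0.075,0.2,-0.119],[0.178,-0.075,0.3,-0.119],[0.178,-0.075,0.4,-0.119],[0.178,-0.075,0.5,-0.119],[0.178,-0.075,0.56,-0.119],[0.178,-0.075,0.56,-0.119],[0.178,-0.075,0.56,-0.119],[0.178,-0.075,0.56,-0.119]]' 0
python3 look.py w2
python3 - <<'E'
from pt import *
print(R.from_quat(robot.get_obs()["tool_rot"]).as_matrix().round(3)[:,0])
E
```

```text
time: 3.73
position: [0.4513, 0.1178, 0.1626]
tool_rot: [0.341, 0.94, 0.0, 0.001]
ft_force: [0.9, 0.0, 0.3]
grip_width: 0.0004
grip_force: 0.0
3.7833 [0.45157402 0.11784023 0.16293394] [ 0.015  0.424  1.892  0.     0.821 -0.861] 0.000472643859325408
timer_axis 0.58 [278. 379.] [0.4679 0.1387 0.123 ]
timer_pointer 0.9 [279. 382.] [0.4693 0.1395 0.123 ]
stop_top 0.65 [417.  92.] [ 0.4372 -0.064   0.1   ]
[-0.769  0.639 -0.002]
```

View pics/w2.png

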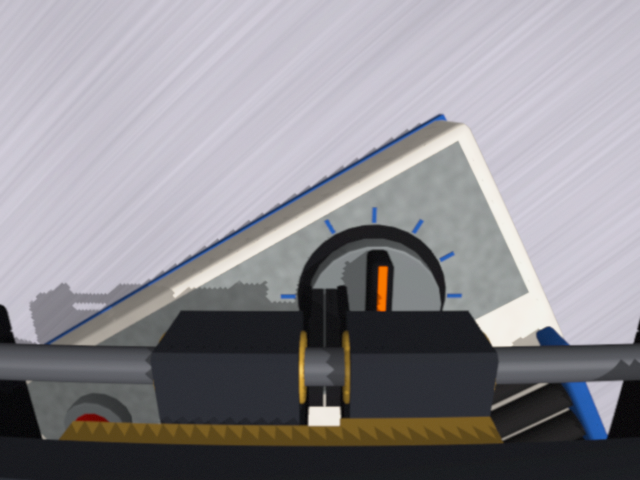

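```bash
python3 -m handwheel '[[0,0,0.06,0],[0,0,0.12,0],[0,0,0.165,0],[0,0,0.165,0],[0,0,0.165,0]]' 0
python3 -m handwheel '[[0,0.005,0,0],[0,0.01,0,0],[0,0.015,0,0],[0,0.015,0,0],[0,0.015,0,0]]' 0
python3 -m handwheel '[[0,0.005,0,0],[0,0.005,0,0],[0,0.005,0,0]]' 0
python3 -m handwheel '[[0,0.005,0,0],[0,0.005,0,0],[0,0.005,0,0]]' 0
```

```text
time: 4.4
position: [0.4501, 0.1179, 0.1121]
tool_rot: [0.34, 0.941, -0.0, -0.0]
ft_force: [0.4, -0.1, -0.3]
grip_width: 0.0003
grip_force: 0.0
time: 4.82
position: [0.4534, 0.1215, 0.1125]
tool_rot: [0.339, 0.941, 0.0, 0.001]
ft_force: [0.9, 0.4, 0.5]
grip_width: 0.0003
grip_force: 0.0
time: 5.07
position: [0.4541, 0.1226, 0.1121]
tool_rot: [0.339, 0.941, 0.0, 0.0]
ft_force: [-0.4, -0.8, -0.3]
grip_width: 0.0005
grip_force: 0.0
time: 5.32
position: [0.455, 0.1237, 0.112]
tool_rot: [0.339, 0.941, -0.0, -0.0]
ft_force: [-0.5, 0.2, 0.1]
grip_width: 0.0004
grip_force: 0.0
```

```bash
for i in 1 2; do python3 -m handwheel '[[0,0.004,0,0],[0,0.004,0,0],[0,0.004,0,0]]' 0|grep -E "pos|ft"; done
python3 -m handwheel '[[0,0.004,0,0],[0,0.004,0,0],[0,0.004,0,0]]' 0|grep -E "pos|ft"
```

```text
position: [0.4558, 0.1247, 0.112]
ft_force: [-0.1, 0.7, -0.9]
position: [0.4566, 0.1256, 0.1121]
ft_force: [-0.2, -0.4, -0.0]
position: [0.4574, 0.1265, 0.1121]
ft_force: [-1.1, 0.8, -0.8]
```

```bash
python3 look.py w3
python3 - <<'E'
import cv2
cv2.imwrite("pics/w3c.png",cv2.resize(cv2.imread("pics/w3.png")[170:330,250:500],None,fx=3,fy=3,interpolation=2))
E
```

```text
6.1167 [0.45730075 0.12651193 0.11205552] [ 0.034  0.527  1.913  0.     0.701 -0.845] 0.0003318607115615277
timer_axis 0.72 [295. 371.] [0.4566 0.1492 0.123 ]
timer_pointer 0.9 [299. 377.] [0.4591 0.1501 0.123 ]
start_top 0.44 [423. 143.] [0.4503 0.0168 0.1   ]
```

View pics/w3c.png

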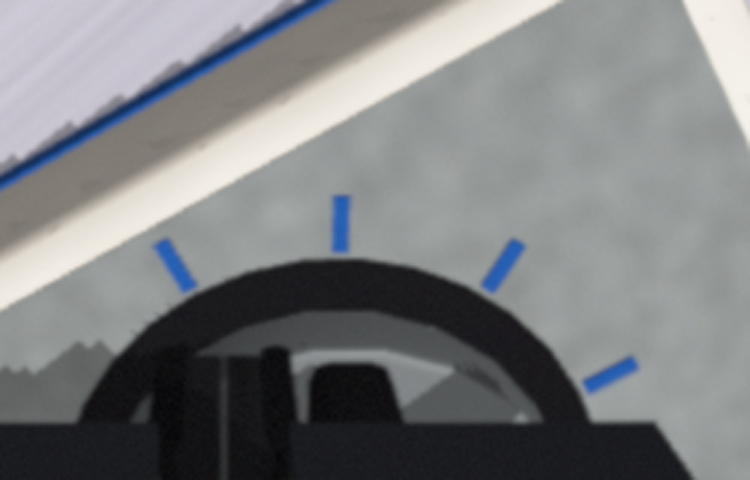

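```bash
for i in 1; do python3 -m handwheel '[[0,0.004,0,0],[0,0.004,0,0],[0,0.004,0,0]]' 0|grep -E "pos|ft"; done
python3 -m handwheel '[[0,0.004,0,0],[0,0.004,0,0],[0,0.004,0,0]]' 0|grep -E "pos|ft"
python3 -m handwheel '[[0,0.004,0,0],[0,0.004,0,0],[0,0.004,0,0]]' 0|grep -E "pos|ft"
```

```text
position: [0.4581, 0.1275, 0.1121]
ft_force: [0.3, -0.3, -0.4]
position: [0.4589, 0.1284, 0.1121]
ft_force: [-0.4, -0.3, -0.2]
position: [0.4591, 0.129, 0.112]
ft_force: [-1.4, -2.8, 0.7]
```

```bash
python3 -m handwheel '[[0.002,0.004,0,0.007],[0.004,0.0083,0,0.0139],[0.0057,0.0126,0,0.021],[0.0073,0.017,0,0.0278],[0.0085,0.021,0,0.0345],[0.0085,0.021,0,0.0345],[0.0085,0.021,0,0.0345]]' 0|grep -E "pos|ft|rot"
python3 -m handwheel '[[0.001,0.005,0,0.007],[0.001,0.005,0,0.007],[0.001,0.005,0,0.007]]' 0|grep -E "pos|ft|rot"
python3 -m handwheel '[[0.001,0.005,0,0.007],[0.001,0.005,0,0.007],[0.001,0.005,0,0.007]]' 0|grep -E "pos|ft|rot"
python3 -m handwheel '[[0.001,0.005,0,0.007],[0.001,0.005,0,0.007],[0.001,0.005,0,0.007]]' 0|grep -E "pos|ft|rot"
```

```text
position: [0.4616, 0.1359, 0.112]
tool_rot: [0.439, 0.899, 0.0, -0.0]
ft_force: [-1.4, 0.2, -0.0]
position: [0.4631, 0.137, 0.1121]
tool_rot: [0.458, 0.889, 0.0, 0.0]
ft_force: [0.1, -0.4, -0.4]
position: [0.4639, 0.138, 0.1121]
tool_rot: [0.477, 0.879, 0.0, 0.0]
ft_force: [0.2, -0.1, 0.7]
position: [0.4648, 0.139, 0.1121]
tool_rot: [0.497, 0.868, 0.0, 0.0]
ft_force: [-0.3, -0.3, 0.4]
```

```bash
cat > dial.py <<'E'
from h import *
for n in ["wrist","scene"]:
    c=snap(n);hsv=cv2.cvtColor(c["frame"],cv2.COLOR_RGB2HSV)
    m=cv2.inRange(hsv,(8,170,140),(22,255,255))
    N,L,S,C=cv2.connectedComponentsWithStats(m)
    for i in range(1,N):
        if S[i,4]<15: continue
        w=to_world(c,(C[i][1],C[i][0]),.123)
        if np.hypot(w[0]-.49,w[1]-.122)>.06: continue
        ys,xs=np.nonzero(L==i);P=np.array([to_world(c,(y,x),.123)[:2] for y,x in zip(ys,xs)])
        q=P-P.mean(0);v=np.linalg.svd(q,full_matrices=0)[2][0];d=w[:2]-[.49,.122]
        a=np.degrees(np.arctan2(*v[::-1]));print(n,S[i,4],w.round(4),"axis ang",round(a%180,1),"dir from axis",np.degrees(np.arctan2(d[1],d[0])).round(1))
E
python3 dial.py
```

```text
wrist 75 [0.4614 0.1271 0.123 ] axis ang 116.6 dir from axis 169.9
wrist 103 [0.4696 0.1123 0.123 ] axis ang 120.1 dir from axis -154.5
wrist 19 [0.4866 0.1192 0.123 ] axis ang 113.6 dir from axis -140.3
```

Run:
```python
from h import *
c=snap("wrist");d=snap("scene")
a=c["frame"][150:350,220:520];b=d["frame"][215:335,290:470]
cv2.imwrite("pics/w4.png",cv2.vconcat([cv2.resize(a,(400,267)),cv2.resize(b,(400,267))])[:,:,::-1])
```

```text
(no output)
```

View pics/w4.png

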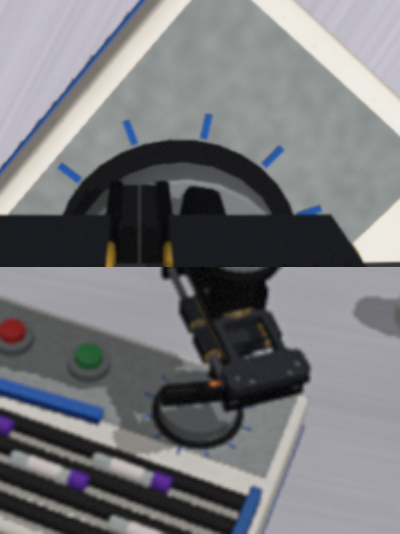

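```bash
python3 -m handwheel '[[0.002,0.004,0,0.007],[0.0037,0.0081,0,0.0139],[0.0053,0.0123,0,0.0208],[0.0067,0.0165,0,0.0278],[0.008,0.0208,0,0.0347],[0.009,0.0252,0,0.0417],[0.0098,0.0296,0,0.0486],[0.0105,0.034,0,0.0556],[0.0109,0.0384,0,0.0625],[0.0112,0.0428,0,0.0694],[0.0112,0.0473,0,0.0764],[0.0111,0.0518,0,0.0833],[0.0111,0.0518,0,0.0833],[0.0111,0.0518,0,0.0833]]' 0|grep -E "pos|ft|rot"
python3 - <<'E'
from h import *
o=robot.get_obs();T=pose(o);a=np.degrees(np.arctan2(T[1,0],T[0,0]));d=T[:3,:3].T@(T[:3,3]-[.49,.122,0]);print(a,d,o["ft_force"])
c=snap("wrist");cv2.imwrite("pics/w5.png",cv2.resize(c["frame"][150:350,220:520],(600,400))[:,:,::-1])
E
```

```text
position: [0.4765, 0.1498, 0.112]
tool_rot: [0.704, 0.71, -0.0, -0.0]
ft_force: [-0.1, 0.4, -0.0]
90.44466637338046 [ 0.02787918 -0.0133103  -0.1120344 ] [-0.13791292  0.41255993 -0.02467942]
```

View pics/w5.png

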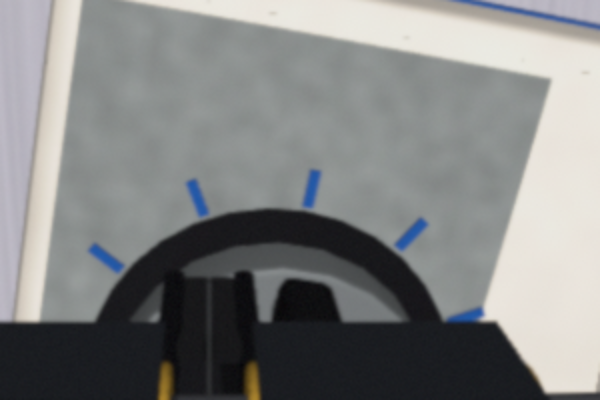

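```bash
python3 -m handwheel '[[0.002,0.004,0,0.007],[0.0037,0.0081,0,0.0139],[0.0053,0.0123,0,0.0208],[0.0067,0.0165,0,0.0278],[0.008,0.0208,0,0.0347],[0.009,0.0252,0,0.0417],[0.0098,0.0296,0,0.0486],[0.0105,0.034,0,0.0556],[0.0109,0.0384,0,0.0625],[0.0112,0.0428,0,0.0694],[0.0112,0.0473,0,0.0764],[0.0111,0.0518,0,0.0833],[0.0111,0.0518,0,0.0833],[0.0111,0.0518,0,0.0833]]' 0|grep -E "pos|ft|rot"
python3 - <<'E'
from h import *
o=robot.get_obs();T=pose(o);a=np.degrees(np.arctan2(T[1,0],T[0,0]));d=T[:3,:3].T@(T[:3,3]-[.49,.122,0]);print(a,d,o["ft_force"])
c=snap("wrist");cv2.imwrite("pics/w6.png",cv2.resize(c["frame"][150:350,220:520],(600,400))[:,:,::-1])
E
```

```text
position: [0.4919, 0.1532, 0.112]
tool_rot: [0.864, 0.504, -0.0, -0.0]
ft_force: [0.1, -0.5, 0.1]
60.46660050924872 [ 0.02803276 -0.01370996 -0.11202745] [ 0.05004282 -0.52142154  0.12412618]
```

View pics/w6.png

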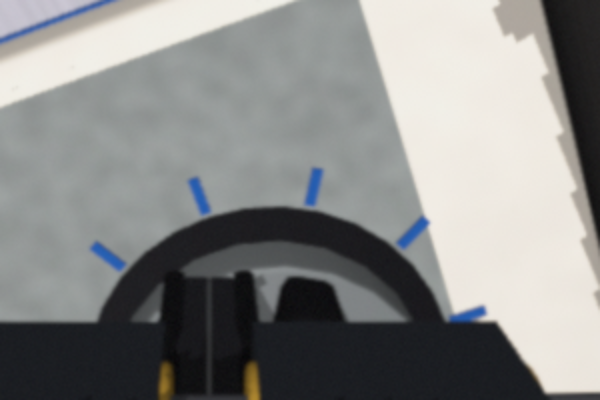

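```bash
python3 -m handwheel '[[0.002,0.004,0,0.007],[0.0037,0.0081,0,0.0139],[0.0053,0.0123,0,0.0208],[0.0067,0.0165,0,0.0278],[0.008,0.0208,0,0.0347],[0.009,0.0252,0,0.0417],[0.0098,0.0296,0,0.0486],[0.0105,0.034,0,0.0556],[0.0109,0.0384,0,0.0625],[0.0112,0.0428,0,0.0694],[0.0112,0.046,0,0.0745],[0.0112,0.046,0,0.0745],[0.0112,0.046,0,0.0745]]' 0|grep -E "pos|ft|rot"
python3 -m handwheel '[[0,-0.01,0,0],[0,-0.02,0,0],[0,-0.03,-0.02,0],[0,-0.03,-0.1,0],[0,-0.03,-0.2,0],[0,-0.03,-0.3,0],[0,-0.03,-0.4,0],[0,-0.03,-0.5,0],[0,-0.03,-0.6,0],[0,-0.03,-0.7,0],[0,-0.03,-0.7,0],[0,-0.03,-0.7,0]]' 0|grep -E "pos|ft|rot"
python3 look.py w7; python3 dial.py
```

```text
position: [0.5055, 0.1493, 0.112]
tool_rot: [0.957, 0.289, -0.0, -0.0]
ft_force: [0.3, 0.3, -0.1]
position: [0.5013, 0.1572, 0.3243]
tool_rot: [0.957, 0.289, 0.002, 0.0]
ft_force: [-0.3, -0.7, -1.1]
13.1667 [0.50013857 0.15703186 0.32247002] [ 0.091  0.288  1.563 -0.     1.29   1.076] 0.0005222792306350017
timer_axis 0.89 [230. 351.] [0.4968 0.1256 0.123 ]
timer_pointer 0.67 [227. 351.] [0.4988 0.1271 0.123 ]
start_top 0.76 [308. 428.] [0.4675 0.0116 0.1   ]
wrist 175 [0.5092 0.1336 0.123 ] axis ang 33.0 dir from axis 31.2
scene 22 [0.5089 0.1342 0.123 ] axis ang 34.5 dir from axis 32.8
```

View pics/w7.png

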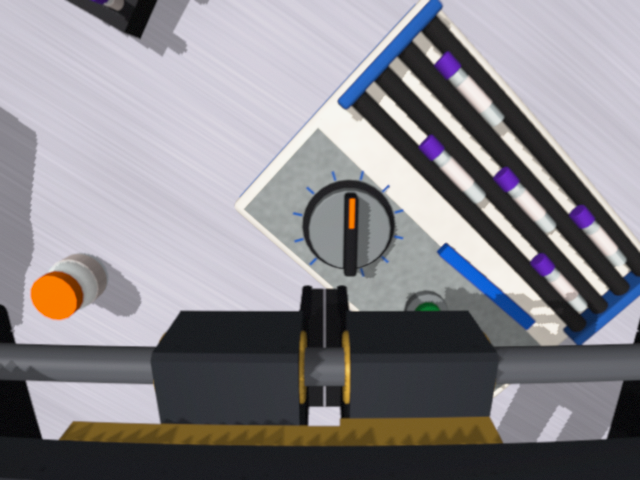

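```bash
python3 dial.py; python3 -m handwheel '[[0,0,0.1,0],[0,0,0.2,0],[0,0,0.3,0],[0,0,0.4,0],[0,0,0.5,0],[0,0,0.6,0],[0,0,0.67,0],[0,0,0.7,0],[0,0,0.7,0],[0,0,0.7,0]]' 0|grep -E "pos|ft|rot"
python3 -m handwheel '[[0,0.01,0,0],[0,0.02,0,0],[0,0.026,0,0],[0,0.03,0,0],[0,0.03,0,0],[0,0.03,0,0]]' 0|grep -E "pos|ft|rot"
python3 -m handwheel '[[0.0014,0.0028,0,0.0048],[0.0027,0.0057,0,0.0096],[0.0027,0.0057,0,0.0096],[0.0027,0.0057,0,0.0096],[0.0027,0.0057,0,0.0096]]' 0|grep -E "pos|ft|rot"
python3 dial.py
python3 - <<'E'
from h import *
o=robot.get_obs();T=pose(o);a=np.degrees(np.arctan2(T[1,0],T[0,0]));d=T[:3,:3].T@(T[:3,3]-[.49,.122,0]);print(a,d,o["ft_force"])
E
```

```text
wrist 177 [0.5097 0.1337 0.123 ] axis ang 33.8 dir from axis 30.8
scene 21 [0.5092 0.1345 0.123 ] axis ang 34.5 dir from axis 33.0
position: [0.5011, 0.1569, 0.1122]
tool_rot: [0.957, 0.289, 0.0, -0.0]
ft_force: [0.6, -0.1, -0.2]
position: [0.5059, 0.1492, 0.1125]
tool_rot: [0.957, 0.288, 0.0, 0.0]
ft_force: [0.0, -0.4, 0.6]
position: [0.5072, 0.1484, 0.1121]
tool_rot: [0.966, 0.26, -0.0, -0.0]
ft_force: [0.1, -0.5, -0.1]
wrist 86 [0.5033 0.1361 0.123 ] axis ang 34.0 dir from axis 46.6
wrist 106 [0.4884 0.1271 0.123 ] axis ang 28.8 dir from axis 107.1
30.1197241128945 [ 0.02809822 -0.01421041 -0.11205457] [0.43690962 0.31576134 0.40522861]
```

```bash
python3 -m handwheel '[[0,-0.01,0,0],[0,-0.02,0,0],[0,-0.03,-0.02,0],[0,-0.03,-0.12,0],[0,-0.03,-0.24,0],[0,-0.03,-0.36,0],[0,-0.03,-0.48,0],[0,-0.03,-0.6,0],[0,-0.03,-0.7,0],[0,-0.03,-0.7,0],[0,-0.03,-0.7,0]]' 0|grep -E "time|pos|ft|rot"
python3 dial.py
```

```text
time: 16.33
position: [0.5035, 0.1565, 0.3246]
tool_rot: [0.966, 0.26, 0.003, 0.0]
ft_force: [-1.2, 0.2, 0.2]
wrist 177 [0.5113 0.1292 0.123 ] axis ang 20.0 dir from axis 18.7
scene 22 [0.5108 0.13   0.123 ] axis ang 21.7 dir from axis 21.1
```

```bash
python3 -m handwheel '[[-0.537,0.364,0.233,0],[-0.537,0.364,0.233,0],[-0.537,0.364,0.233,0],[-0.537,0.364,0.233,0],[-0.537,0.364,0.233,0],[-0.537,0.364,0.233,0],[-0.537,0.364,0.233,0],[-0.537,0.364,0.233,0]]' 0|grep -E "time|pos|ft|rot"
cat > btn.py <<'E'
from h import *
for n in ["wrist","scene","top"]:
    c=snap(n);hsv=cv2.cvtColor(c["frame"],cv2.COLOR_RGB2HSV)
    m=cv2.inRange(hsv,(50,120,60),(80,255,255));N,L,S,C=cv2.connectedComponentsWithStats(m)
    for i in range(1,N):
        if S[i,4]>15: print(n,S[i],C[i].round(1),to_world(c,C[i][::-1],.1).round(4),to_world(c,C[i][::-1],.11).round(4))
E
python3 btn.py; python3 look.py w8|grep st; python3 dial.py|grep scene
```

```text
time: 17.1
position: [0.4179, -0.0188, 0.2514]
tool_rot: [0.966, 0.259, -0.001, -0.001]
ft_force: [0.6, 0.4, 0.9]
wrist [ 307  134   39   39 1149] [325.9 152.5] [0.4611 0.0051 0.1   ] [0.462  0.0056 0.11  ]
scene [324 250  11  10  92] [329.4 254.7] [0.4638 0.0065 0.1   ] [0.4719 0.0086 0.11  ]
start_top 0.7 [156. 324.] [0.4597 0.0056 0.1   ]
stop_top 0.71 [226. 412.] [ 0.4476 -0.0777  0.1   ]
stop_top 0.48 [431. 587.] [ 0.367  -0.3289  0.1   ]
scene 22 [0.5108 0.13   0.123 ] axis ang 21.7 dir from axis 21.1
```

View pics/w8.png

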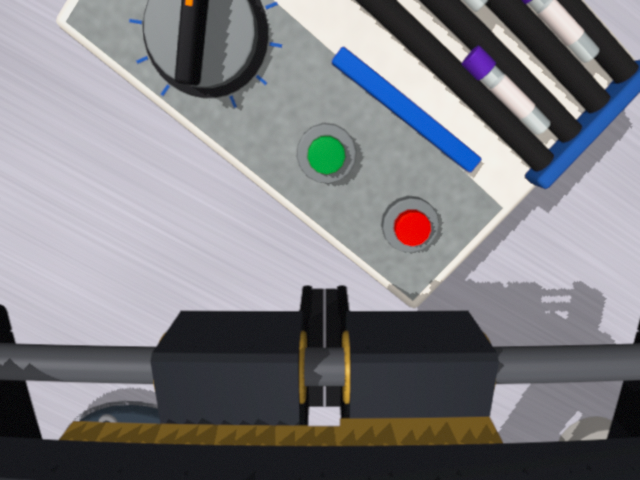

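```bash
python3 -m handwheel '[[0.1,0.003,0,0],[0.164,0.003,0.1,0],[0.164,0.003,0.2,0],[0.164,0.003,0.3,0],[0.164,0.003,0.36,0],[0.164,0.003,0.4,0],[0.164,0.003,0.42,0],[0.164,0.003,0.42,0],[0.164,0.003,0.42,0]]' 0|grep -E "time|pos|ft"
for i in 1; do python3 -m handwheel '[[0,0,0.01,0],[0,0,0.02,0],[0,0,0.03,0],[0,0,0.03,0],[0,0,0.03,0]]' 0|grep -E "pos|ft"; done
python3 -m handwheel '[[0,0,0.01,0],[0,0,0.02,0],[0,0,0.02,0],[0,0,0.02,0]]' 0|grep -E "pos|ft"
```

```text
time: 18.35
position: [0.4615, 0.0047, 0.1264]
ft_force: [0.7, -0.2, 0.5]
position: [0.4612, 0.0048, 0.1173]
ft_force: [0.0, 0.3, 0.2]
position: [0.461, 0.0048, 0.1109]
ft_force: [-0.1, -1.0, 0.7]
```

```bash
python3 -m handwheel '[[0,0,0.005,0],[0,0,0.01,0],[0,0,0.01,0],[0,0,0.01,0]]' 0|grep -E "pos|ft"
python3 -m handwheel '[[0,0,0.005,0],[0,0,0.007,0],[0,0,0.007,0],[0,0,0.007,0]]' 0|grep -E "pos|ft"
python3 -m handwheel '[[0,0,0.005,0],[0,0,0.007,0],[0,0,0.007,0],[0,0,0.007,0]]' 0|grep -E "pos|ft"
```

```text
position: [0.4612, 0.0048, 0.1082]
ft_force: [-0.3, -0.3, 2.0]
position: [0.4612, 0.0048, 0.1061]
ft_force: [-0.9, 0.3, 4.0]
position: [0.4612, 0.0048, 0.1043]
ft_force: [-0.2, 0.7, 8.2]
```

```bash
python3 -m handwheel '[[0,0,0.003,0],[0,0,0.004,0],[0,0,0.004,0],[0,0,0.004,0]]' 0|grep -E "pos|ft"
python3 -m handwheel '[[0,0,-0.01,0],[0,0,-0.02,0],[0,0,-0.04,0],[0,0,-0.1,0],[0,0,-0.2,0],[0,0,-0.3,0],[-0.1,0,-0.4,0],[-0.164,0,-0.48,0],[-0.164,0,-0.48,0],[-0.164,0,-0.48,0],[-0.164,0,-0.48,0]]' 0|grep -E "time|pos|ft"
python3 btn.py; python3 dial.py
```

```text
position: [0.4613, 0.0048, 0.1041]
ft_force: [-2.9, 0.4, 18.1]
time: 21.35
position: [0.4187, -0.0198, 0.2464]
ft_force: [0.4, 0.2, 0.8]
wrist [ 305  135   39   39 1185] [323.7 154. ] [0.4609 0.0051 0.1   ] [0.4618 0.0056 0.11  ]
scene [324 250  11  10  91] [329.3 254.7] [0.4637 0.0064 0.1   ] [0.4718 0.0084 0.11  ]
scene 22 [0.5108 0.13   0.123 ] axis ang 21.7 dir from axis 21.1
```

The button bottomed out (force climbed to 18 N with no further travel) and came back up. The dial is resting at the fourth click.

```bash
python3 -c "
from rig import job
print(job.hand_in())"
```

```text
the job is handed in; nothing more can be done
None
```

The timer dial is four clicks clockwise from where it started (measured from about 140° to 20°) and resting in its stop. The fourth click needed a second, slightly further push. The green button was then pressed fully down and came back up. The job was handed in at about 21 s; the judge's verdict was not shown.

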